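Post the portable drive through the drop box flap

TASK

Post the blue portable drive into the wooden drop box on the desk: with one finger press the flap's orange lever down and keep the flap open, and meanwhile push the drive with the other finger along the tray and through the doorway, until it slides down the chute inside. The open flap must not touch the drive, and the drive is only pushed, never picked up. Then let the flap swing shut by itself, and leave everything else on the desk where it is.

Things in the scene. Friction and masses are not known exactly. Their poses are not given: they have to be found in the camera images.
- dropbox: Dark wooden drop box, fixed on the desk. Origin on the desk under the flap, which hangs in the doorway plane x=0; +x points into the box, z up. In this frame (mm): box x -4 to 182, y -50 to 50, 140 high, clear roof. Doorway 80 wide, z 70 to 128. In front of it a tray, x -160 to -4, y -46 to 46, top at z 70, with brass guide rails 8 high on both edges, 80 clear between them.
- sill (a point): Middle of the tray's inner end, on its top (x -4, z 70 mm in the drop box frame). The tray's last 37 mm are the steel lip of a slippery chute that falls from here at 40 degrees, then more gently to the back wall: the drive tips in and slides down by itself once its middle is past this edge.
- box_floor (a point): On the foot of the steel chute inside the drop box (x 130, z 18 mm in the drop box frame). The drive slides down to rest hereabouts, against the back wall (x 172).
- flap (a joint): Angle of the green flap (76 wide, 54 high, 4 thick, hinged at its top edge on a level axle along y). 0 = hanging shut, grows as it swings up into the box, stop at 1.95 rad. A spring shuts it. Pressing the lever (one piece with the flap) down opens it; 2 to 6 N. At 0.8 rad its lower edge is 20 mm above the tray, at 1.0 rad 28 mm.
- hinge (a point): On the axle where the orange lever begins: x 0, y -90, z 128 mm in the drop box frame, so the lever runs outside the box, beside the tray, in an otherwise empty lane (y -106 to -74). A post 136 high holds the axle's outer end (x -8 to 8, y -129 to -117).
- lever_end (a point): Middle of the orange lever's free end, upper face; moves with it. The lever is a flat straight bar 185 long, 32 wide, 6 thick, from the axle away from the box (-x), up at 40 degrees when shut (end at x -140, z 249 in the drop box frame). A fingertip pressed to 6 mm above tray height at x -130 opens the flap to 1.05 rad; sliding on towards the box at that height opens it further.
- drive_center (a point): Centre of the blue portable drive with an aluminium top plate, a slab 80 (its x, along the tray) by 70 (its y) by 18 mm high, about 0.18 kg; it lies flat on the tray between the guide rails, 20 to 40 mm short of the doorway. Axes as those of the drop box, nearly.
- mug: White mug, 80 across, 90 high, with a handle; origin under its centre. Bystander.
- notebook: Black notebook, 154 x 104 x 16; origin under its centre. Bystander.
- stapler: Red and black stapler, 130 x 34 x 45; origin under its centre. Bystander.
- glasses_case: Grey spectacles case, 155 x 62 x 40; origin under its centre. Bystander.
- planter: White pot with a green plant, 84 across, 125 high; origin under its centre. Bystander.
- pen_cup: Dark wooden pen cup, 76 across, 155 high with its pens; origin under its centre. Bystander.
- drive: The same portable drive, given at the centre of its underside.
There are look-alikes about, which are no part of the job. What is meant by the drive is not green, red or turquoise, and is the smaller of those in its own colour.

How it is judged (in metres and radians):
On the way, in this order (a step that is already met when the one before it is completed fails the run):
1. a finger holds the flap open while the drive is still in front of the doorway (value of joint flap above 0.75 rad and contact force between the fingers and flap above 0.3 N and x of drive_center in the frame of dropbox below -0.044 m), for 0.1 s.
2. the drive is in the doorway while a finger still holds the flap open (value of joint flap above 0.75 rad and contact force between the fingers and flap above 0.3 N and x of drive_center in the frame of dropbox above -0.028 m and z of drive_center in the frame of dropbox below 0.1 m), for 0.05 s.
At the end, for the whole second after the job is handed in: The drive lies at rest inside the drop box, its centre at least 20 mm behind the doorway and under 50 mm above the desk, and the flap is shut (within 0.08 rad) (x of drive_center in the frame of dropbox between 0.02 and 0.17 m and y of drive_center in the frame of dropbox between -0.04 and 0.04 m and z of drive_center in the frame of dropbox below 0.05 m and linear speed of drive below 0.02 m/s and value of joint flap below 0.08 rad); the robot touches nothing.
It fails at once if the flap pressed on the drive (over 0.8 N) (contact force between drive and flap above 0.8 N).
It fails at once if the drive was lifted (over 25 mm off the tray) (z of drive_center in the frame of dropbox above 0.104 m).
It fails at once if another thing on the desk was moved (over 20 mm) or tipped over (distance of any of mug, notebook, stapler, glasses_case, planter, pen_cup from where it was at the start of the episode above 0.02 m or angle between any of mug, notebook, stapler, glasses_case, planter, pen_cup's own z axis and vertical above 0.3 rad).
It also fails if it takes over 40 s, if anything falls off the work surface, if the arm or the gripper's body presses on something with over 40 N, if the wrist force passes 120 N, or if a joint passes its speed limit or range.

ROBOT

A 7-joint arm with a two-finger parallel gripper is mounted at the origin on the work surface. World frame = base frame: x ahead of the robot, y to its left, z up, the work surface at z = 0. Lengths are in mm, angles in rad, forces in N, time in s.
With the tool pointing down it reaches from about 400 to 875 mm from the base axis. Payload 6.5 kg.
Tool frame: the origin (TCP) lies at the very end of the fingers, on their centre line; the grasp point (between the pads) lies 19 mm behind it; z points along the fingers, y is the direction in which the jaws open and shut (so a half turn about z gives the same grasp; the last joint's range is limited). The gripper opens to 85 mm and grips with 20 to 120 N. Pads are 22 mm wide; open, the fingers measure 114 mm over their backs; the gripper's body (76 mm by 85 mm) begins 54 mm behind the grasp point. The pads swing forward as they close: fully open they stand 13 mm farther back than shut.
Start: joints at [-1.205, 0.536, -0.004, 1.538, 0.003, 1.067, -0.071], TCP at [272.024, 590.333, 231.29] pointing down, gripper open.
Joint ranges: [-2.7, 2.7], [-0.37, 2.16], [-1.27, 1.26], [0.24, 2.4], [-1.31, 4.45], [0.19, 1.91], [-2.76, 2.76]. Speed limits (rad/s): [2.39, 2.39, 3.14, 3.14, 3.14, 3.14, 3.14].

INTERFACE

Orientations are given as [roll, pitch, yaw] about the fixed x, y, z axes, in that order (R = Rz(yaw) Ry(pitch) Rx(roll)).
In Python, from workcell import arm, grab_frame, camera_info gives the robot as it stands.
- The arm moves only by the tool jog_arm, never from a script. Its argument "rows" is a list of rows, each a list of 3 entries, a list of its own where there are three numbers: the shift along the tool's x, y, z as a fraction of full scale, then the turn, a rotation vector about the tool's x, y, z as a fraction of full scale, then the closure, from -1 (fully open) to 1 (shut). A call has exactly 5 rows; each row shifts and turns the commanded pose from where the row before left it, along the tool's axes as they then stand; what a row does not reach is not made up. Full scale, the value 1, is 0.8 m for a shift and pi/2 rad for a turn. A row lasts 1/12 s, in which the tool goes at most 41.7 mm and 7.16 degrees, less where a joint would pass 70% of its speed; a pose out of reach is approached as far as the arm can. A call with a number of a shift or a turn outside -1 to 1 is refused whole. A call with a gripper value outside its range is refused whole. The fingers move at their own pace and stop on an object; "newtons" is the grip in N (left out, the last holds). Time passes only in rows, so rows that do not move let the fingers close, or fill a call up. It gives the time, the measured TCP pose, the force and the opening at its end, in the units of the state.
- arm.observe(): the state, without advancing time (a new reading comes with each control period).
- grab_frame(name): name is "side" or "top"; returns the picture (480x640x3 uint8, red, green, blue); there is no depth.
- camera_info(name): a dict with "vertical_fov" (degrees; the focal length in pixels is half the picture's height over the tangent of half this angle, whatever the lens; pixels are square), "cx", "cy" (the principal point, pixels), "xyz" and "orientation" of the camera in the world. Camera axes: x right, y up, looking along -z (the intrinsics and any distortion apply to the point x, -y, -z); pixel columns grow to the right and rows downward; lengths in mm; the calibration is good to about 2 mm. A picture is of the moment at which its call begins. camera_info takes no time and is no camera call.
- arm.hand_in(): hands the job in, once; it reports no verdict.
The state is a dict: "clock": time; "qpos": joint angles; "joint_velocities": joint speeds; "joint_torque": joint torques, N m; "ee_pos": TCP position; "eef_rot": TCP orientation; "contact_force": force on the tool from outside, world axes, zero at the start; "torque": the same for the moment, N m; "gripper_width": finger opening in mm.
Only numpy, scipy, OpenCV 4.12 (cv2) and the standard library are available. Lean on these libraries where they do the work, as an engineer would, in place of code of your own. Each camera call takes 0.05 s, during which the arm holds its last target. There are 200 camera calls.

## Working session

There is one attempt and no reset: what is moved stays moved. The work goes in short steps, Python scripts to look and compute and a tool call to move; the robot and the scene stay as the last step left them, time stands still between calls to the robot, and variables do not carry over. Pictures are saved under pics/ and viewed, about 8 in all and at most 12, crops included, and the job is handed in when it is done.

Besides the shell and the picture viewer there is one more tool, called after ">>>" as name(argument=value, ...), one argument or row to a line, values as JSON. jog_arm: Moves the arm, as the interface text tells. Its arguments: {"type":"object","properties":{"rows":{"type":"array"},"newtons":{"type":"number"}},"required":["rows"]}

```bash
mkdir -p pics; python3 - <<'E'
from workcell import arm, grab_frame, camera_info
import cv2
for n in("top","side"):
    im=grab_frame(n); cv2.imwrite(f"pics/{n}0.png",im[:,:,::-1]); print(n,camera_info(n))
print(arm.observe())
E
```

```text
top {'vertical_fov': 51.21450933487601, 'cx': 312.78667837001956, 'cy': 248.98941878230391, 'xyz': array([ 480.17982906,  -10.3209393 , 1540.79399903]), 'orientation': array([ 7.85348227e-02, -1.24113032e-03, -1.57424484e+00])}
side {'vertical_fov': 48.006069646642686, 'cx': 331.21830723658496, 'cy': 236.0306984146262, 'xyz': array([  239.56552   , -1114.09192345,   872.71739716]), 'orientation': array([ 1.02461044e+00,  9.27718681e-04, -2.95193832e-01])}
{'clock': 0.1, 'qpos': array([-1.20520198,  0.5371183 , -0.0044627 ,  1.53883605,  0.00260827,
        1.06733045, -0.07118006]), 'joint_velocities': array([-1.84220218e-05, -1.55063471e-03,  1.08280943e-03, -3.50074185e-03,
        6.54112218e-04, -1.25083934e-03, -2.69603727e-04]), 'joint_torque': array([ 2.08428006e-03, -5.84563351e+01,  1.05163369e+00, -2.59773731e+01,
        1.26022918e-02,  4.64651195e-03,  4.42740586e-06]), 'ee_pos': array([271.77169437, 589.77712193, 230.45835199]), 'eef_rot': array([-3.13991054e+00,  1.19041780e-04,  2.70991489e+00]), 'contact_force': array([-0.49612273,  0.00436354, -0.46458773]), 'torque': array([-0.02702996,  0.03864788,  0.00265348]), 'gripper_width': 85.6894161220278}
```

View pics/top0.png

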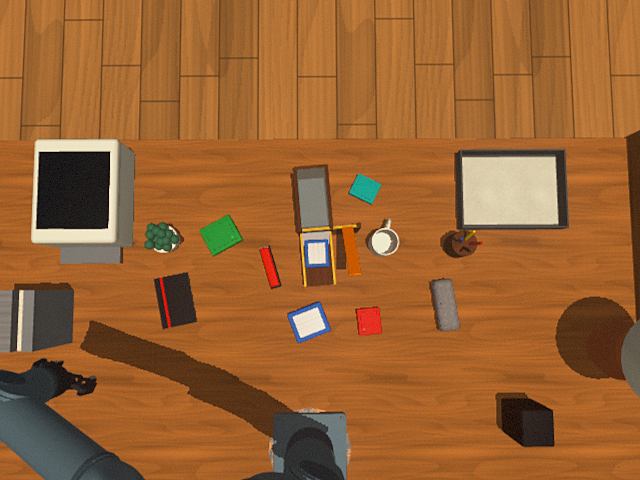

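View pics/side0.png

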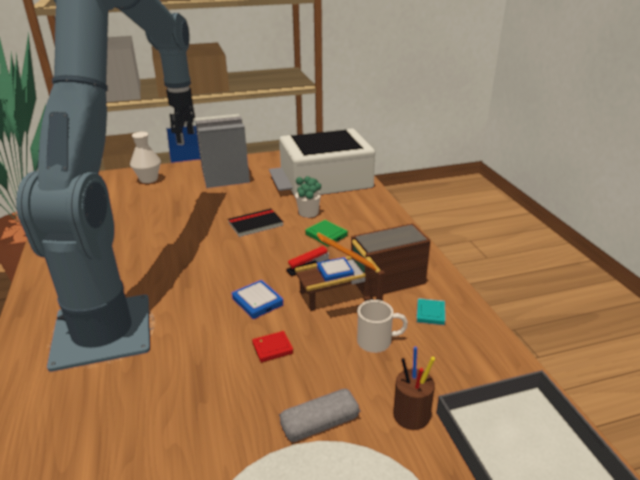

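```bash
cat > h.py <<'E'
import numpy as np, cv2
from scipy.spatial.transform import Rotation as R
from workcell import camera_info
def ray(n,u,v):
    c=camera_info(n); f=240/np.tan(np.radians(c["vertical_fov"])/2)
    d=R.from_euler('xyz',c["orientation"]).apply([(u-c["cx"])/f,-(v-c["cy"])/f,-1.])
    return np.array(c["xyz"]),d
def onz(n,u,v,z):
    o,d=ray(n,u,v); return o+d*(z-o[2])/d[2]
def proj(n,p):
    c=camera_info(n); f=240/np.tan(np.radians(c["vertical_fov"])/2)
    q=R.from_euler('xyz',c["orientation"]).inv().apply(np.array(p)-c["xyz"])
    return c["cx"]+f*q[0]/-q[2], c["cy"]-f*q[1]/-q[2]
E
python3 - <<'E'
from h import *
im=cv2.imread("pics/top0.png"); hsv=cv2.cvtColor(im,cv2.COLOR_BGR2HSV)
c=cv2.resize(im[160:300,285:405],None,fx=4,fy=4,interpolation=cv2.INTER_CUBIC); cv2.imwrite("pics/c0.png",c)
roi=np.zeros(im.shape[:2],np.uint8); roi[160:345,270:410]=255
for nm,lo,hi,z in [("blue",(100,130,80),(125,255,255),88),("orange",(8,200,150),(16,255,255),180),("brass",(18,130,120),(28,255,255),78)]:
    m=cv2.inRange(hsv,lo,hi)&roi
    cs,_=cv2.findContours(m,cv2.RETR_EXTERNAL,cv2.CHAIN_APPROX_NONE)
    for k in cs:
        if cv2.contourArea(k)<15: continue
        r=cv2.minAreaRect(k); b=cv2.boxPoints(r)
        print(nm,cv2.contourArea(k),np.round(r[0],1),np.round(r[1],1),r[2]); print([np.round(onz("top",*p,z)[:2],1).tolist() for p in [r[0],*b]])
E
```

```text
blue 1021.0 [308.6 321.7] [31.  35.1] 68.19859313964844
[[384.8, 0.3], [407.5, 63.8], [444.5, -30.2], [362.1, -63.0], [325.4, 30.7]]
blue 573.0 [316.5 253. ] [26. 23.] 90.0
[[582.8, -23.3], [620.9, 10.1], [620.6, -56.9], [544.8, -56.5], [545.1, 10.3]]
orange 543.5 [351.3 250.9] [50.  13.2] 80.53767395019531
[[581.6, -117.4], [646.3, -89.0], [652.1, -124.6], [517.3, -145.5], [511.6, -110.3]]
brass 86.5 [302.9 259.5] [53.2  2.8] 85.2363510131836
[[564.6, 16.6], [642.4, 27.1], [643.0, 18.8], [487.6, 6.2], [486.9, 14.4]]
brass 68.0 [332.  257.5] [53.1  2.4] 85.10090637207031
[[570.1, -68.8], [647.8, -59.0], [648.4, -66.1], [493.1, -78.4], [492.5, -71.4]]
brass 62.0 [315.5 228.8] [ 3.6 27.3] 83.9909896850586
[[654.8, -20.7], [656.0, 19.8], [664.2, -60.0], [653.7, -61.1], [645.5, 18.7]]
brass 40.5 [344.4 226.3] [ 3.4 23.3] 85.03025817871094
[[661.9, -105.8], [664.1, -71.4], [669.9, -139.6], [659.8, -140.3], [654.0, -72.2]]
```

View pics/c0.png

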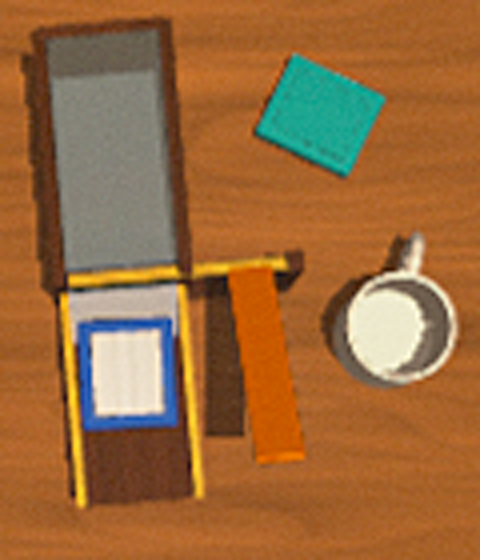

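The candidates for the blue drive are (317,253) on the tray and (309,322) on the desk. The tray one is smaller (about 27x23 px against 35x31 px), lies between the rails short of the doorway, and is confirmed in the crop. The green, red and turquoise slabs are decoys. The mug is at (384,240), well clear of the lever lane.

```bash
cat >> h.py <<'E'
O=np.array([649.3,-19.5]); TH=0.081
def b2w(x,y,z): c,s=np.cos(TH),np.sin(TH); return np.array([O[0]+c*x-s*y,O[1]+s*x+c*y,z])
YAW=TH+np.pi/2+np.radians(70)
def go(x,y,z):
    "remaining shift in tool fractions after/before turn, to box-frame TCP target"
    from workcell import arm
    s=arm.observe(); Rw=R.from_euler('xyz',s["eef_rot"]); Rt=R.from_euler('xyz',[np.pi,0,YAW]); d=b2w(x,y,z)-s["ee_pos"]
    bx=(s["ee_pos"][:2]-O); c,sn=np.cos(TH),np.sin(TH)
    print("t",round(float(s["clock"]),2),"box",np.round([c*bx[0]+sn*bx[1],-sn*bx[0]+c*bx[1],s["ee_pos"][2]],1),"F",np.round(s["contact_force"],1),"w",round(float(s["gripper_width"]),1))
    print("turn",np.round((Rw.inv()*Rt).as_rotvec()/(np.pi/2),4),"shift(target axes)",np.round(Rt.inv().apply(d)/800,4), "per-row limit .052")
E
python3 -c "
from h import *
go(-108,-46.8,300); print(onz('top',384,240,90))"
```

```text
t 0.1 box [-327.   637.8  230.5] F [-0.5  0.  -0.5] w 85.7
turn [-0.0011 -0.     -0.1042] shift(target axes) [-0.5499 -0.7105 -0.0869] per-row limit .052
[ 619.89822025 -219.89219054   90.        ]
```

>>> jog_arm(
  rows=[
    [[0, 0, -0.0435], [0, 0, -0.052], -1],
    [[0, 0, -0.0435], [0, 0, -0.052], -1],
    [[-0.029, -0.037, 0], [0, 0, 0], -1],
    [[-0.029, -0.037, 0], [0, 0, 0], -1],
    [[-0.029, -0.037, 0], [0, 0, 0], -1],
  ],
)

```text
clock: 0.52
ee_pos: [315.8, 485.2, 301.0]
eef_rot: [3.141, 0.0, 2.874]
contact_force: [0.8, -0.5, 0.3]
gripper_width: 85.2
```

>>> jog_arm(
  rows=[
    [[-0.029, -0.037, 0], [0, 0, 0], -1],
    [[-0.029, -0.037, 0], [0, 0, 0], -1],
    [[-0.029, -0.037, 0], [0, 0, 0], -1],
    [[-0.029, -0.037, 0], [0, 0, 0], -1],
    [[-0.029, -0.037, 0], [0, 0, 0], -1],
  ],
)

```text
clock: 0.93
ee_pos: [388.3, 310.8, 300.7]
eef_rot: [-3.141, -0.0, 2.873]
contact_force: [0.7, -0.8, 0.2]
gripper_width: 85.3
```

```bash
python3 -c "
from h import *
go(-108,-46.8,300)"
```

```text
t 0.93 box [-233.4  350.3  300.7] F [ 0.7 -0.8  0.2] w 85.3
turn [-0.0002 -0.0002 -0.0002] shift(target axes) [-0.317  -0.4129  0.0008] per-row limit .052
```

>>> jog_arm(
  rows=[
    [[-0.029, -0.038, 0], [0, 0, 0], -1],
    [[-0.029, -0.038, 0], [0, 0, 0], -1],
    [[-0.029, -0.038, 0], [0, 0, 0], -1],
    [[-0.029, -0.038, 0], [0, 0, 0], -1],
    [[-0.029, -0.038, 0], [0, 0, 0], -1],
  ],
)

```text
clock: 1.35
ee_pos: [459.8, 133.6, 300.8]
eef_rot: [-3.142, -0.0, 2.873]
contact_force: [0.8, 1.4, -0.3]
gripper_width: 85.2
```

>>> jog_arm(
  rows=[
    [[-0.029, -0.038, 0], [0, 0, 0], -1],
    [[-0.029, -0.038, 0], [0, 0, 0], -1],
    [[-0.029, -0.038, 0], [0, 0, 0], -1],
    [[-0.029, -0.038, 0], [0, 0, 0], -1],
    [[0, 0, 0], [0, 0, 0], -1],
  ],
)

```text
clock: 1.77
ee_pos: [518.3, -15.0, 301.0]
eef_rot: [-3.138, 0.003, 2.863]
contact_force: [-0.1, -0.7, 0.2]
gripper_width: 85.3
```

```bash
python3 -c "
from h import *
go(-108,-46.8,300)"
```

```text
t 1.77 box [-130.2   15.1  301. ] F [-0.1 -0.7  0.2] w 85.3
turn [-0.0024  0.0016 -0.0069] shift(target axes) [-0.0525 -0.0632  0.0013] per-row limit .052
```

>>> jog_arm(
  rows=[
    [[-0.0262, -0.0316, 0], [0, 0, -0.0065], -1],
    [[-0.0262, -0.0316, 0], [0, 0, 0], -1],
    [[0, 0, 0], [0, 0, 0], -1],
    [[0, 0, 0], [0, 0, 0], -1],
    [[0, 0, 0], [0, 0, 0], -1],
  ],
)

```text
clock: 2.18
ee_pos: [543.8, -65.4, 300.4]
eef_rot: [3.141, -0.001, 2.884]
contact_force: [-0.3, 0.8, 0.1]
gripper_width: 85.3
```

```bash
python3 -c "
from h import *
from workcell import *
go(-108,-46.8,300)
a=grab_frame('top')[170:300,270:430,::-1];b=grab_frame('side')[130:330,200:440,::-1]
cv2.imwrite('pics/p1.png',np.hstack([cv2.resize(a,None,fx=2.4,fy=2.4,interpolation=2)[:312],cv2.resize(b,(374,312),interpolation=2)]))
c=cv2.resize(b,None,fx=3,fy=3,interpolation=2);cv2.imwrite('pics/p2.png',c)
for p in [(-108+17,0,300),(-108-17,-93.5,300)]: print(proj('top',b2w(*p)),proj('side',b2w(*p)))"
```

```text
t 2.18 box [-108.8  -37.2  300.4] F [-0.3  0.8  0.1] w 85.3
turn [ 0.0001 -0.0008  0.0063] shift(target axes) [-0.0051 -0.0109  0.0006] per-row limit .052
(np.float64(318.7207189299302), np.float64(256.6886685765404)) (np.float64(326.7309054661584), np.float64(193.82045360859973))
(np.float64(357.4737811456406), np.float64(267.1582758901189)) (np.float64(327.65319241149217), np.float64(214.363003428257))
```

View pics/p2.png

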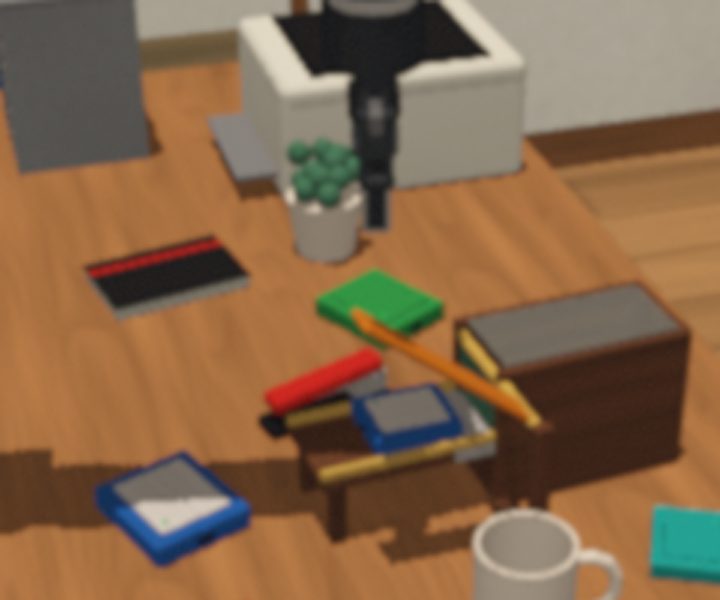

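The open fingertip shows at full-image (325,206), about 13 mm above the TCP height. The lever and drive are as measured. I'll line up and press the lever.

>>> jog_arm(
  rows=[
    [[-0.005, -0.011, 0], [0, 0, 0.006], -1],
    [[0, 0, 0.025], [0, 0, 0], -1],
    [[0, 0, 0.025], [0, 0, 0], -1],
    [[0, 0, 0.025], [0, 0, 0], -1],
    [[0, 0, 0.015], [0, 0, 0], -1],
  ],
)

```text
clock: 2.7
ee_pos: [544.9, -75.4, 227.1]
eef_rot: [-3.141, -0.002, 2.874]
contact_force: [-0.8, 0.2, 0.6]
gripper_width: 84.9
```

```bash
python3 -c "
from h import *
go(-108,-46.8,93)"
```

```text
t 2.7 box [-108.6  -47.3  227.1] F [-0.8  0.2  0.6] w 84.9
turn [-0.0003 -0.0012  0.0006] shift(target axes) [-0.0005  0.0008  0.1677] per-row limit .052
```

>>> jog_arm(
  rows=[
    [[0, 0, 0.025], [0, 0, 0], -1],
    [[0, 0, 0.025], [0, 0, 0], -1],
    [[0, 0, 0.025], [0, 0, 0], -1],
    [[0, 0, 0.025], [0, 0, 0], -1],
    [[0, 0, 0.02], [0, 0, 0], -1],
  ],
)

```text
clock: 3.12
ee_pos: [545.3, -75.6, 131.7]
eef_rot: [-3.141, -0.001, 2.874]
contact_force: [-1.8, -1.4, 1.1]
gripper_width: 85.2
```

```bash
python3 -c "
from h import *
from workcell import *
go(-108,-46.8,93)
b=grab_frame('side')[130:330,200:440,::-1]
c=cv2.resize(b,None,fx=3,fy=3,interpolation=2);cv2.imwrite('pics/p3.png',c)"
```

```text
t 3.12 box [-108.2  -47.5  131.7] F [-1.8 -1.4  1.1] w 85.2
turn [-0.0002 -0.0006  0.0005] shift(target axes) [0.0001 0.0009 0.0484] per-row limit .052
```

View pics/p3.png

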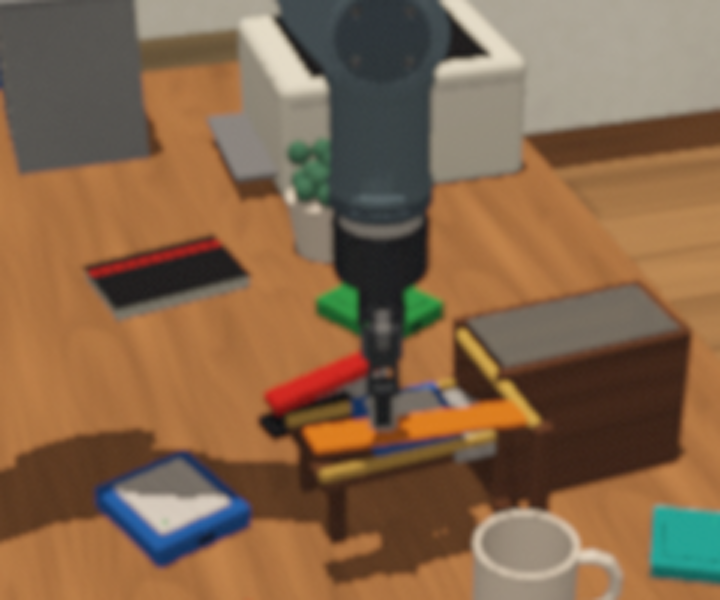

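The lever is pressed by the finger at crop (382,430), nearly level, and the flap is partly open. Next I lower a bit and retract behind the drive.

>>> jog_arm(
  rows=[
    [[0, 0, 0.024], [0, 0, 0], -1],
    [[0, 0, 0.022], [0, 0, 0], -1],
    [[0.0218, -0.0079, 0], [0, 0, 0], -1],
    [[0.0218, -0.0079, 0], [0, 0, 0], -1],
    [[0, 0, 0], [0, 0, 0], -1],
  ],
)

```text
clock: 3.58
ee_pos: [505.8, -79.1, 96.1]
eef_rot: [-3.141, -0.003, 2.873]
contact_force: [-1.7, 0.1, 0.5]
gripper_width: 85.4
```

```bash
python3 -c "
from h import *
from workcell import *
go(-145,-46.8,65)
im=grab_frame('side');b=im[190:310,260:420,::-1]
c=cv2.resize(b,None,fx=4.5,fy=4.5,interpolation=2);cv2.imwrite('pics/p4.png',c)
for d in range(0,35,5):
  a=np.radians(d); x,z=-185*np.cos(a)+3*-np.sin(a)*-1*-1,128-185*np.sin(a)+3*np.cos(a)
  u,v=proj('side',b2w(x,-90,z)); print(d,(u-260)*4.5,(v-190)*4.5)
for z in (95,108): 
  u,v=proj('side',b2w(-145-17,-93.5,z)); print(z,(u-260)*4.5,(v-190)*4.5)
  u,v=proj('side',b2w(-145+17,0,z)); print(z,(u-260)*4.5,(v-190)*4.5)
"
```

```text
t 3.58 box [-147.9  -47.8   96.1] F [-1.7  0.1  0.5] w 85.4
turn [-0.0005 -0.0021 -0.0003] shift(target axes) [-0.0029  0.0024  0.0389] per-row limit .052
0 195.1063897966071 413.8631218419798
5 196.77392682242572 438.8230902351409
10 200.95132467257852 462.6925681536961
15 207.55135106135117 485.29471821389745
20 216.4680176720042 506.47154457872125
25 227.57918353973557 526.0843220475472
30 240.74913897809893 544.0136429277363
95 240.56210243839925 463.44221433464185
95 240.69123761497158 355.3475075017816
108 240.11371486828156 443.5717944441044
108 240.27164163725269 336.18528642797855
```

View pics/p4.png

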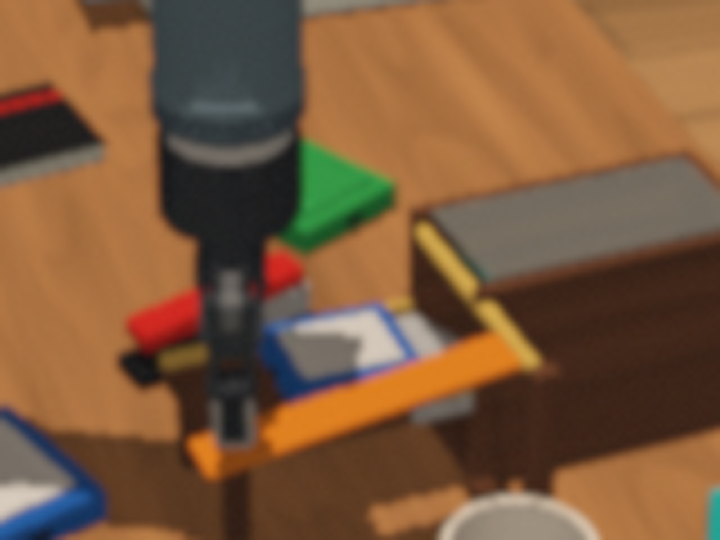

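The tip is at (235,445), which confirms the 13 mm offset. The lever end at (202,460) puts the flap at about 0.86 rad. The drive is untouched, with the other finger behind it. Next I lower to pushing height.

>>> jog_arm(
  rows=[
    [[0, 0, 0.019], [0, 0, 0], -1],
    [[0, 0.001, 0.019], [0, 0, 0], -1],
    [[0, 0, 0], [0, 0, 0], -1],
    [[0, 0, 0], [0, 0, 0], -1],
    [[-0.006, 0.002, 0], [0, 0, 0], -1],
  ],
)

```text
clock: 4.05
ee_pos: [513.8, -77.6, 66.2]
eef_rot: [-3.141, -0.001, 2.874]
contact_force: [-1.2, 0.5, 0.9]
gripper_width: 85.7
```

```bash
python3 -c "
from h import *
from workcell import *
go(-72,-46.8,65)
im=grab_frame('side');b=im[190:310,260:420,::-1]
c=cv2.resize(b,None,fx=4.5,fy=4.5,interpolation=2);cv2.imwrite('pics/p5.png',c)"
```

```text
t 4.05 box [-139.8  -47.    66.2] F [-1.2  0.5  0.9] w 85.7
turn [-0.0001 -0.0008  0.0001] shift(target axes) [-0.0796  0.0292  0.0015] per-row limit .052
```

View pics/p5.png

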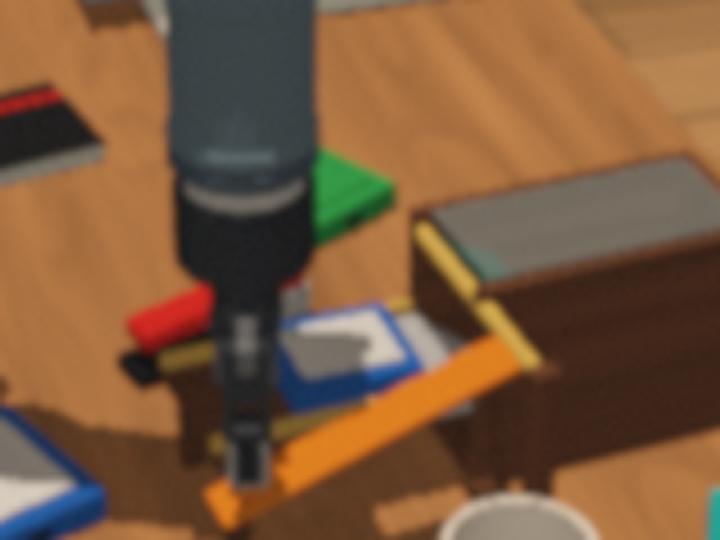

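The lever is about 21° below level (end at (222,510)), so the flap is near 1.06 rad. The drive is still in place, so I can push.

>>> jog_arm(
  rows=[
    [[-0.008, 0.003, 0], [0, 0, 0], -1],
    [[-0.008, 0.003, 0], [0, 0, 0], -1],
    [[-0.008, 0.003, 0], [0, 0, 0], -1],
    [[-0.008, 0.003, 0], [0, 0, 0], -1],
    [[-0.008, 0.003, 0], [0, 0, 0], -1],
  ],
)

```text
clock: 4.52
ee_pos: [548.7, -74.5, 65.8]
eef_rot: [-3.141, -0.001, 2.874]
contact_force: [-4.6, -0.5, 3.1]
gripper_width: 85.3
```

```bash
python3 -c "
from h import *
from workcell import *
go(-70,-46.8,66)
im=grab_frame('side');b=im[190:310,260:420,::-1]
c=cv2.resize(b,None,fx=4.5,fy=4.5,interpolation=2);cv2.imwrite('pics/p6.png',c)"
```

```text
t 4.52 box [-104.8  -46.7   65.8] F [-4.6 -0.5  3.1] w 85.3
turn [-0.0001 -0.0004  0.0003] shift(target axes) [-0.0409  0.0147 -0.0003] per-row limit .052
```

View pics/p6.png

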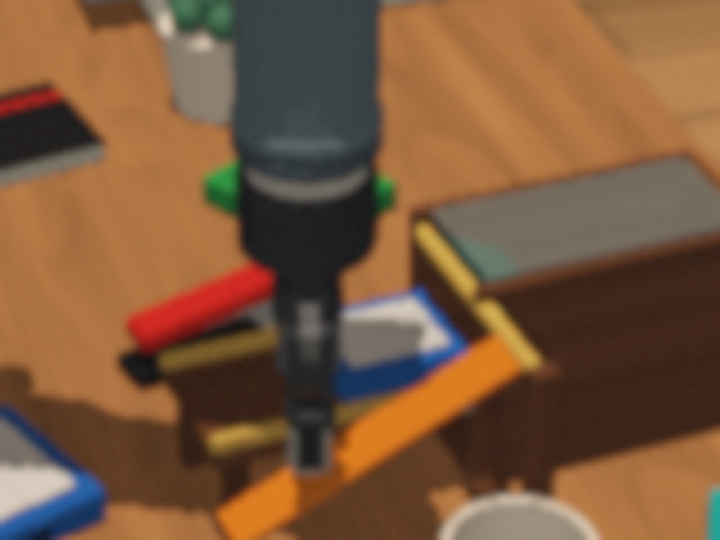

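The drive is moving straight into the doorway under the open flap. I'll continue.

>>> jog_arm(
  rows=[
    [[-0.0082, 0.003, 0], [0, 0, 0], -1],
    [[-0.0082, 0.003, 0], [0, 0, 0], -1],
    [[-0.0082, 0.003, 0], [0, 0, 0], -1],
    [[-0.0082, 0.003, 0], [0, 0, 0], -1],
    [[-0.0082, 0.003, 0], [0, 0, 0], -1],
  ],
)

```text
clock: 4.98
ee_pos: [583.5, -71.4, 65.6]
eef_rot: [-3.142, -0.0, 2.874]
contact_force: [-4.1, -0.8, 1.7]
gripper_width: 85.5
```

>>> jog_arm(
  rows=[
    [[0, 0, 0], [0, 0, 0], -1],
    [[0, 0, 0], [0, 0, 0], -1],
    [[0, 0, 0], [0, 0, 0], -1],
    [[0, 0, 0], [0, 0, 0], -1],
    [[0, 0, 0], [0, 0, 0], -1],
  ],
)

```text
clock: 5.4
ee_pos: [583.9, -71.5, 66.2]
eef_rot: [3.141, 0.002, 2.874]
contact_force: [0.4, 0.4, 4.7]
gripper_width: 85.4
```

```bash
python3 -c "
from h import *
from workcell import *
go(-70,-46.8,66)
a=grab_frame('top')[160:300,260:400,::-1];b=grab_frame('side')[190:310,260:420,::-1]
cv2.imwrite('pics/p7.png',np.hstack([cv2.resize(a,(400,400),interpolation=2),cv2.resize(b,(400,300),interpolation=2)[:400] if 0 else cv2.copyMakeBorder(cv2.resize(b,(400,300),interpolation=2),0,100,0,0,0)]))"
```

```text
t 5.4 box [-69.4 -46.5  66.2] F [0.4 0.4 4.7] w 85.4
turn [0.0003 0.0012 0.0005] shift(target axes) [ 0.0005 -0.0006  0.0003] per-row limit .052
```

View pics/p7.png

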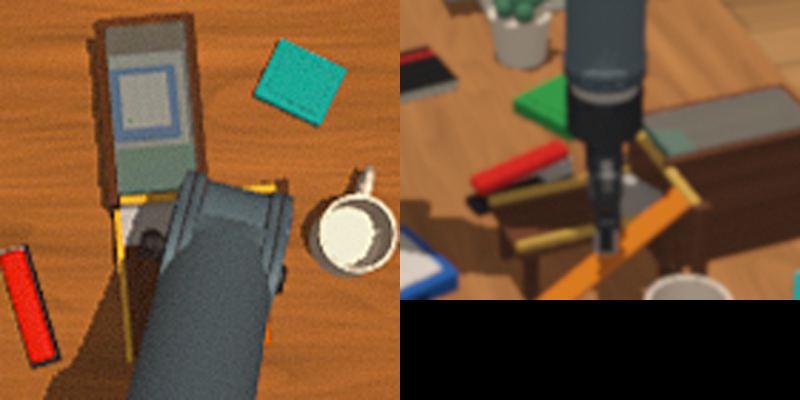

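The drive is inside, past the flap: blue square at full-image (311,196). I'll wait a moment, then lift straight up so the lever follows and the flap shuts.

>>> jog_arm(
  rows=[
    [[0, 0, 0], [0, 0, 0], -1],
    [[0, 0, 0], [0, 0, 0], -1],
    [[0, 0, -0.01], [0, 0, 0], -1],
    [[0, 0, -0.02], [0, 0, 0], -1],
    [[0, 0, -0.025], [0, 0, 0], -1],
  ],
)

```text
clock: 5.92
ee_pos: [580.4, -71.7, 108.9]
eef_rot: [-3.14, -0.005, 2.873]
contact_force: [-1.6, 0.3, 2.2]
gripper_width: 85.7
```

>>> jog_arm(
  rows=[
    [[0, 0, -0.025], [0, 0, 0], -1],
    [[0, 0, -0.025], [0, 0, 0], -1],
    [[0, 0, -0.025], [0, 0, 0], -1],
    [[0, 0, -0.025], [0, 0, 0], -1],
    [[0, 0, -0.025], [0, 0, 0], -1],
  ],
)

```text
clock: 6.33
ee_pos: [582.8, -71.5, 211.0]
eef_rot: [3.142, 0.0, 2.874]
contact_force: [0.3, -0.9, -0.0]
gripper_width: 85.4
```

>>> jog_arm(
  rows=[
    [[0, 0, -0.04], [0, 0, 0], -1],
    [[0, 0, -0.04], [0, 0, 0], -1],
    [[0, 0, -0.04], [0, 0, 0], -1],
    [[0, 0, -0.02], [0, 0, 0], -1],
    [[0, 0, 0], [0, 0, 0], -1],
  ],
)

```text
clock: 6.75
ee_pos: [584.7, -72.0, 326.2]
eef_rot: [3.14, 0.007, 2.874]
contact_force: [0.8, 0.1, -0.2]
gripper_width: 85.2
```

>>> jog_arm(
  rows=[
    [[0.04, 0.02, 0], [0, 0, 0], -1],
    [[0.04, 0.02, 0], [0, 0, 0], -1],
    [[0.03, 0.03, 0], [0, 0, 0], -1],
    [[0, 0.04, 0], [0, 0, 0], -1],
    [[0, 0, 0], [0, 0, 0], -1],
  ],
)

```text
clock: 7.17
ee_pos: [520.4, 43.8, 320.8]
eef_rot: [3.139, -0.002, 2.883]
contact_force: [-0.1, 1.1, -0.0]
gripper_width: 84.8
```

```bash
python3 -c "
from h import *
from workcell import *
go(-70,-46.8,66)
a=grab_frame('top')[160:300,260:400];b=grab_frame('side')[190:310,260:420]
A=cv2.resize(a,(400,400),interpolation=2);B=cv2.copyMakeBorder(cv2.resize(b,(400,300),interpolation=2),0,100,0,0,0)
cv2.imwrite('pics/p8.png',np.hstack([A,B])[:,:,::-1])"
```

```text
t 7.17 box [-123.4   73.5  320.8] F [-0.1  1.1 -0. ] w 84.8
turn [ 0.0019 -0.0014  0.0059] shift(target axes) [-0.1141 -0.1185  0.3186] per-row limit .052
```

View pics/p8.png

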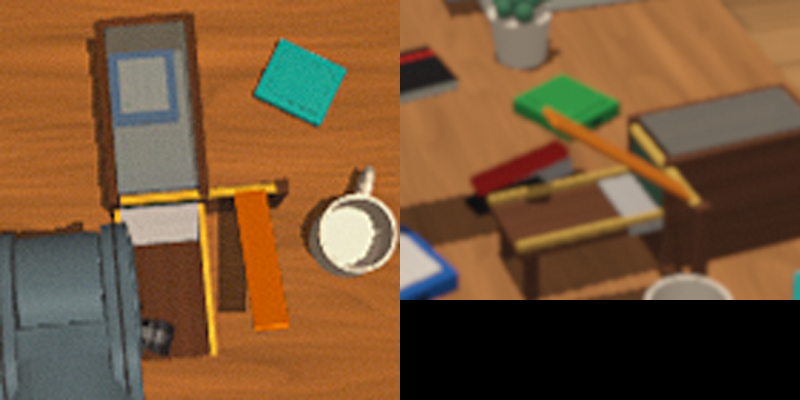

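The lever is back at its shut angle and the flap is closed. The tray is empty and the drive is in the box at (311,190). I'll check that it is at rest.

>>> jog_arm(
  rows=[
    [[0, 0, 0], [0, 0, 0], -1],
    [[0, 0, 0], [0, 0, 0], -1],
    [[0, 0, 0], [0, 0, 0], -1],
    [[0, 0, 0], [0, 0, 0], -1],
    [[0, 0, 0], [0, 0, 0], -1],
  ],
)

```text
clock: 7.68
ee_pos: [521.4, 35.9, 321.6]
eef_rot: [-3.141, -0.0, 2.873]
contact_force: [0.6, 0.4, -0.3]
gripper_width: 85.3
```

```bash
cat > m.py <<'E'
from h import *
from workcell import *
for i in range(2):
    im=grab_frame('top')[:,:,::-1]; hsv=cv2.cvtColor(np.ascontiguousarray(im),cv2.COLOR_BGR2HSV)
    m=cv2.inRange(hsv,(95,60,60),(125,255,255)); m[:165]=0;m[235:]=0;m[:,:290]=0;m[:,335:]=0
    r=cv2.boundingRect(m); u,v=r[0]+(r[2]-1)/2,r[1]+(r[3]-1)/2
    p=onz('top',u,v,38)[:2]-O; c,s=np.cos(TH),np.sin(TH); print(r,np.round([c*p[0]+s*p[1],-s*p[0]+c*p[1]],1))
go(0,0,0)
E
python3 m.py
```

```text
(298, 178, 24, 26) [128.3   5.9]
(298, 178, 24, 26) [128.3   5.9]
t 7.78 box [-122.9   65.9  321.7] F [-0.  -1.2  0.6] w 85.2
turn [-0.      0.     -0.0001] shift(target axes) [-0.1726 -0.0249  0.4021] per-row limit .052
```

>>> jog_arm(
  rows=[
    [[0, 0, 0], [0, 0, 0], -1],
    [[0, 0, 0], [0, 0, 0], -1],
    [[0, 0, 0], [0, 0, 0], -1],
    [[0, 0, 0], [0, 0, 0], -1],
    [[0, 0, 0], [0, 0, 0], -1],
  ],
)

```text
clock: 8.2
ee_pos: [521.4, 36.6, 321.7]
eef_rot: [3.142, 0.0, 2.874]
contact_force: [-0.1, 0.0, 0.5]
gripper_width: 85.4
```

```bash
python3 m.py
```

```text
(298, 178, 24, 26) [128.3   5.9]
(298, 178, 24, 26) [128.3   5.9]
t 8.3 box [-122.9   66.3  321.7] F [-0.3 -0.8  0.7] w 85.3
turn [-0.      0.      0.0003] shift(target axes) [-0.1727 -0.0253  0.4021] per-row limit .052
```

The drive is at rest at x≈128, y≈6 in the box frame, which matches the chute foot, and the flap is shut. Handing in.

```bash
python3 -c "
from workcell import arm
print(arm.hand_in())"
```

```text
the job is handed in; nothing more can be done
None
```

The drive is in the drop box and the job is handed in, at about 8.3 s on the robot's clock. No verdict comes back from the hand-in.

**What I did:** with the open gripper turned about 20° to the tray, one finger held the lever down. By lever geometry that put the flap at about 1.06 rad before the push, and further open during it. The other finger pushed the drive along the tray until it slid down the chute. I then lifted straight up, and the flap swung shut by itself.

**Last checks:**
- **Drive:** it stayed at about x 128, y 6 mm in the drop box frame over four pictures spanning about 0.6 s, so it is at rest near the chute foot. I assumed its height from the chute, because a single view from above cannot measure it.
- **Flap:** the lever was back at its shut angle in both views. I judged this by eye and did not measure the angle.
- **Robot:** it stands clear of everything, with wrist readings of about 1 N, which is sensor noise.
- **Other objects:** the mug and stapler looked unmoved in the last crops. The pen cup and glasses case were outside those crops, so I did not look at them again. The arm never went near them.

I had no reading of flap-on-drive contact; the pictures showed the drive passing under the raised flap. No checks failed or disagreed.

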